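# Load the utensil steriliser and start it

### The job

Please put the wide-footed kitchen utensils through the steriliser: lift its cover off and lay it flat on the counter, then take each utensil that stands on the counter by its handle, tilt it so its broad foot passes the slot in the top, and leave it standing upright on the tank floor with its handle out through the slot. When all of them are in, start the machine by pressing its three keys one at a time - power (front key), then programme (middle), then start (back). Leave everything else on the counter where it is.

Things in the scene. Friction and masses are not known exactly. Their poses are not given: they have to be found in the camera images.
- steriliser: Stainless utensil steriliser, fixed: an empty water-bath box with a fixed top, 142 (x) by 330 (y) by 128 mm high, and joined to its right (-y) end a control end 90 mm long (y = -255 to -165 mm), its flat key panel on top 127 mm above the counter. Origin on the counter under the tank's centre; x away from the robot, y left along the slot. Place and yaw vary.
- slot (a point): Centre of the slot in the steriliser's fixed top, at the sheet's upper face, 128 mm above the counter; axes as the steriliser's. The slot is 76 mm wide (x) and 310 mm long (y); the sheet is 4 mm thick (underside 124 mm above the counter).
- tank_floor (a point): Centre of the flat floor inside the tank, 30 mm above the counter, 98 mm below the slot's upper face; axes as the steriliser's. Inside, the tank measures 132 mm (x) by 320 mm (y).
- masher: Potato masher: thin slotted steel foot, black plastic handle. Stands on its broad round foot on the counter (or is absent). Origin: centre of the foot's underside; z up along the handle. Foot 90 mm across and 5 mm thick (wider than the steriliser's slot), stem 12 mm thick up to 110 mm, handle 26 mm thick from 110 to 210 mm (the top); 280 g, balance point low.
- burger_press: Burger press: cast aluminium foot, brown wooden handle. Stands on its broad round foot on the counter (or is absent). Origin: centre of the foot's underside; z up along the handle. Foot 88 mm across and 9 mm thick (wider than the steriliser's slot), stem 16 mm thick up to 100 mm, handle 29 mm thick from 100 to 200 mm (the top); 360 g, balance point low.
- meat_pounder: Meat pounder: polished steel foot, dark ribbed steel handle. Stands on its broad round foot on the counter (or is absent). Origin: centre of the foot's underside; z up along the handle. Foot 86 mm across and 10 mm thick (wider than the steriliser's slot), stem 14 mm thick up to 100 mm, handle 23 mm thick from 100 to 195 mm (the top); 420 g, balance point low.
- tamper: Vegetable tamper: all pale beech wood. Stands on its broad round foot on the counter (or is absent). Origin: centre of the foot's underside; z up along the handle. Foot 90 mm across and 12 mm thick (wider than the steriliser's slot), stem 16 mm thick up to 110 mm, handle 28 mm thick from 110 to 215 mm (the top); 240 g, balance point low.
- cover: Flat aluminium cover lying loose over the slot, 98 (x) by 336 (y) by 4 mm, 360 g. Origin: centre of its underside. A bow handle of 10 mm round bar runs along its y axis over the middle, 104 mm long, the bar's axis 42 mm above the underside. The counter in front of the steriliser is free; fixed things up to 190 mm high stand along the back and side edges.
- key_power (a joint): Travel of the spring power key (front key, nearest the robot, cap 20 mm across) on the steriliser's key panel, m: 0 up, 0.006 fully down, which takes 5 N; a press counts from 0.004. It springs back.
- key_power_top (a point): Centre of the top face of the power key when up, 18 mm above the panel, at x = -42, y = -210 mm of the steriliser; it sinks straight down.
- key_programme (a joint): Travel of the spring programme key (middle key, cap 20 mm across) on the steriliser's key panel, m: 0 up, 0.006 fully down, which takes 5 N; a press counts from 0.004. It springs back.
- key_programme_top (a point): Centre of the top face of the programme key when up, 18 mm above the panel, at x = 0, y = -210 mm of the steriliser; it sinks straight down.
- key_start (a joint): Travel of the spring start key (back key, farthest from the robot, cap 28 mm across) on the steriliser's key panel, m: 0 up, 0.006 fully down, which takes 5 N; a press counts from 0.004. It springs back.
- key_start_top (a point): Centre of the top face of the start key when up, 18 mm above the panel, at x = 42, y = -210 mm of the steriliser; it sinks straight down.
- pot: Bystander: aluminium pot, 210 mm across, 120 mm high; origin under its centre.
- plate: Bystander: green melamine plate, 180 mm across, 19 mm high; origin under its centre.
- cruet: Bystander: glass cruet with a steel twist stopper, 64 mm across, 150 mm high; origin under its centre.
- ladle: Bystander: red silicone ladle lying along its x axis, 305 mm long; origin on the counter, 140 mm from the handle's end.
- mug: Bystander: white mug, 80 mm across, 92 mm high; origin under its centre.

How it is judged (in metres and radians):
On the way, in this order (a step that is already met when the one before it is completed fails the run):
1. the cover is off the steriliser and lies flat on the counter, let go (height (world z) of cover below 0.012 m and angle between cover's own z axis and vertical below 0.08 rad and contact force between cover and the fingers below 0.2 N and linear speed of cover below 0.03 m/s), for 0.2 s.
2. every utensil present stands upright on the tank floor, let go (z of masher in the frame of steriliser between 0.024 and 0.037 m and x of masher in the frame of steriliser between -0.04 and 0.04 m and y of masher in the frame of steriliser between -0.13 and 0.13 m and angle between each of masher, burger_press, meat_pounder, tamper's own z axis and vertical below 0.1 rad and z of burger_press in the frame of steriliser between 0.024 and 0.037 m and x of burger_press in the frame of steriliser between -0.04 and 0.04 m and y of burger_press in the frame of steriliser between -0.13 and 0.13 m and z of meat_pounder in the frame of steriliser between 0.024 and 0.037 m and x of meat_pounder in the frame of steriliser between -0.04 and 0.04 m and y of meat_pounder in the frame of steriliser between -0.13 and 0.13 m and z of tamper in the frame of steriliser between 0.024 and 0.037 m and x of tamper in the frame of steriliser between -0.04 and 0.04 m and y of tamper in the frame of steriliser between -0.13 and 0.13 m and linear speed of each of masher, burger_press, meat_pounder, tamper below 0.03 m/s and contact force between each of masher, burger_press, meat_pounder, tamper and the fingers below 0.2 N), for 0.2 s.
3. the power key is pressed down, alone (value of joint key_power above 0.004 m and value of joint each of key_programme, key_start below 0.002 m), for 0.05 s.
4. the programme key is pressed down, alone (value of joint key_programme above 0.004 m and value of joint each of key_power, key_start below 0.002 m), for 0.05 s.
5. the start key is pressed down, alone (value of joint key_start above 0.004 m and value of joint each of key_power, key_programme below 0.002 m), for 0.05 s.
At the end, for the whole second after the job is handed in: Each utensil present rests upright (0.1 rad) on the tank floor (foot 24-37 mm above the counter, within 40 mm of the slot's middle line in x, 130 mm of its middle in y), at rest; cover flat on the counter (0.08 rad, underside below 12 mm), let go; keys up (all of step 1 and z of masher in the frame of steriliser between 0.024 and 0.037 m and x of masher in the frame of steriliser between -0.04 and 0.04 m and y of masher in the frame of steriliser between -0.13 and 0.13 m and angle between each of masher, burger_press, meat_pounder, tamper's own z axis and vertical below 0.1 rad and z of burger_press in the frame of steriliser between 0.024 and 0.037 m and x of burger_press in the frame of steriliser between -0.04 and 0.04 m and y of burger_press in the frame of steriliser between -0.13 and 0.13 m and z of meat_pounder in the frame of steriliser between 0.024 and 0.037 m and x of meat_pounder in the frame of steriliser between -0.04 and 0.04 m and y of meat_pounder in the frame of steriliser between -0.13 and 0.13 m and z of tamper in the frame of steriliser between 0.024 and 0.037 m and x of tamper in the frame of steriliser between -0.04 and 0.04 m and y of tamper in the frame of steriliser between -0.13 and 0.13 m and linear speed of each of masher, burger_press, meat_pounder, tamper below 0.03 m/s and value of joint each of key_power, key_programme, key_start below 0.002 m); the robot touches nothing.
It fails at once if a bystander (pot, plate, cruet, ladle or mug) is shifted by more than 40 mm (distance of any of pot, plate, cruet, ladle, mug from where it was at the start of the episode above 0.04 m).
It fails at once if two keys are pressed at once (value of joint each of key_power, key_programme above 0.003 m or value of joint each of key_programme, key_start above 0.003 m or value of joint each of key_power, key_start above 0.003 m).
Of masher, burger_press, meat_pounder, tamper only 2 to 3 are there at a start; the rules pass over those that are not, and their reading is None.
At some moment in a run one of masher, burger_press, meat_pounder, tamper may be knocked a few centimetres aside while the robot is not near it.
It also fails if it takes over 210 s, if anything falls off the work surface, if the arm or the gripper's body presses on something with over 40 N, if the wrist force passes 120 N, or if a joint passes its speed limit or range.

### The arm

A 6-joint arm with a two-finger parallel gripper is mounted at the origin on the work surface. World frame = base frame: x ahead of the robot, y to its left, z up, the work surface at z = 0. Lengths are in mm, angles in rad, forces in N, time in s.
With the tool pointing down it reaches from about 225 to 875 mm from the base axis. Payload 3.4 kg.
Tool frame: the origin (TCP) lies at the very end of the fingers, on their centre line; the grasp point (between the pads) lies 19 mm behind it; z points along the fingers, y is the line along which they close (so a half turn about z gives the same grasp; the last joint's range is limited). The gripper opens to 85 mm and grips with 20 to 120 N. Pads are 22 mm wide; open, the fingers measure 114 mm over their backs; the gripper's body (76 mm by 85 mm) begins 54 mm behind the grasp point. The pads swing forward as they close: fully open they stand 13 mm farther back than shut.
Start: joints at [1.164, 0.276, 1.505, -0, 1.361, -0.121], TCP at [162.123, 551.705, 231.328] pointing down, gripper open.
Joint ranges: [-2.89, 2.89], [-0.75, 2.08], [0.22, 2.7], [-1.18, 4.32], [0.11, 2.71], [-2.7, 2.7]. Speed limits (rad/s): [2.57, 2.57, 3.14, 3.14, 3.14, 3.14].

### API

Orientations are given as a unit quaternion [w, x, y, z].
In Python, from workcell import readout, get_image, job gives the robot as it stands.
- The arm moves only by the tool carry_out, never from a script. Its argument "moves" is a list of rows, each a list of 7 numbers: the finger opening in mm, from 0 to 85.4, then the shift along the tool's x, y, z each as a share of 250 mm, from -1 to 1, then the turn, a rotation vector about the tool's x, y, z each as a share of 2 rad, from -1 to 1. In form: [[grip, x, y, z, ax, ay, az], ...]. A call has 1 to 8 rows; each row is the pose to reach, as a shift and turn from the pose commanded when the call began, along the tool's axes at that moment; what a row does not reach only later rows make up. A row lasts 1/8 s, in which the tool goes at most 62.5 mm and 10.7 degrees, less where a joint would pass 70% of its speed; a pose out of reach is approached as far as the arm can. A call with a number of a shift or a turn outside -1 to 1 is refused whole. A call with a gripper value outside its range is refused whole. The fingers move at their own pace and stop on an object; "force" is the grip in N (left out, the last holds). Time passes only in rows, so rows that repeat a pose let the fingers close. It gives the time, the measured TCP pose, the force and the opening at its end, in the units of the state.
- readout.get_state(): the state, without advancing time (a new reading comes with each control period).
- get_image(name): name is "scene" or "top" or "wrist"; returns a dict with "pixels" (384x512x3 uint8, red, green, blue), "fx", "fy", "cx", "cy" (pixels), "T" (4x4, takes a point from camera to world coordinates). Camera axes: x right, y down, z forward; pixel columns grow to the right and rows downward; lengths in mm; the calibration is good to about 2 mm. A picture is of the moment at which its call begins. There is no depth.
- job.finish_job(): hands the job in, once; it reports no verdict.
The state is a dict: "time": time; "joint_positions": joint angles; "joint_velocities": joint speeds; "tau": joint torques, N m; "tool_pos": TCP position; "tcp_rot": TCP orientation; "ft_force": force on the tool from outside, world axes, zero at the start; "moment": the same for the moment, N m; "opening": finger opening in mm.
Only numpy, scipy, OpenCV 4.12 (cv2) and the standard library are available. Lean on these libraries where they do the work, as an engineer would, in place of code of your own. Each camera call takes 0.05 s, during which the arm holds its last target. There are 200 camera calls.

## Working session

There is one attempt and no reset: what is moved stays moved. The work goes in short steps, Python scripts to look and compute and a tool call to move; the robot and the scene stay as the last step left them, time stands still between calls to the robot, and variables do not carry over. Pictures are saved under pics/ and viewed, on a budget of 14 in all, crops included, one or two more only if the job needs it, and the job is handed in when it is done.

Besides the shell and the picture viewer there is one more tool, called after "Emit:" as a command line: name --pt "numbers of a row" for each row, then --argument value for the rest. carry_out: Moves the arm, as the interface text tells. Its arguments: {"type":"object","properties":{"moves":{"type":"array"},"force":{"type":"number"}},"required":["moves"]}

```bash
ls; mkdir -p pics
python3 - <<'E'
from workcell import readout,get_image
import cv2,numpy as np
print(readout.get_state())
for n in("scene","top"):
    d=get_image(n); np.savez(f"pics/{n}0.npz",**d)
    cv2.imwrite(f"pics/{n}0.png",cv2.resize(d["pixels"][:,:,::-1],(800,600),interpolation=cv2.INTER_CUBIC))
    print(n,d["fx"],d["cx"],d["cy"],np.round(d["T"],3).tolist())
E
```

```text
pics
{'time': 0.0, 'joint_positions': array([ 1.16401674e+00,  2.76617627e-01,  1.50616735e+00,  6.21210741e-06,
        1.36067888e+00, -1.21014292e-01]), 'joint_velocities': array([-6.92484411e-05, -9.43736758e-04,  1.56303107e-03, -4.67517735e-04,
       -3.92339473e-04, -2.69150935e-04]), 'tau': array([ 3.22952044e-03, -4.16778338e+01, -2.45807147e+01, -2.52422951e-04,
        1.12120082e-02, -2.95830807e-05]), 'tool_pos': array([161.88502341, 551.18237841, 230.41316327]), 'tcp_rot': array([-2.46979677e-04,  1.42397557e-01,  9.89809103e-01, -9.02423707e-04]), 'ft_force': array([-0.34419015,  0.08611487,  0.31986391]), 'moment': array([-0.00788702,  0.00258066, -0.00969547]), 'opening': 85.20275640031531}
scene 396.45996592997943 252.9259169695365 191.16680601874202 [[-0.732, 0.522, -0.439, 1162.284], [0.681, 0.577, -0.45, 612.626], [0.018, -0.628, -0.778, 1228.365], [0.0, 0.0, 0.0, 1.0]]
top 428.3530667069216 261.1392571783342 193.50777497477617 [[-0.01, -0.983, 0.183, 230.447], [-1.0, 0.01, -0.005, -47.188], [0.003, -0.183, -0.983, 1656.872], [0.0, 0.0, 0.0, 1.0]]
```

View pics/scene0.png

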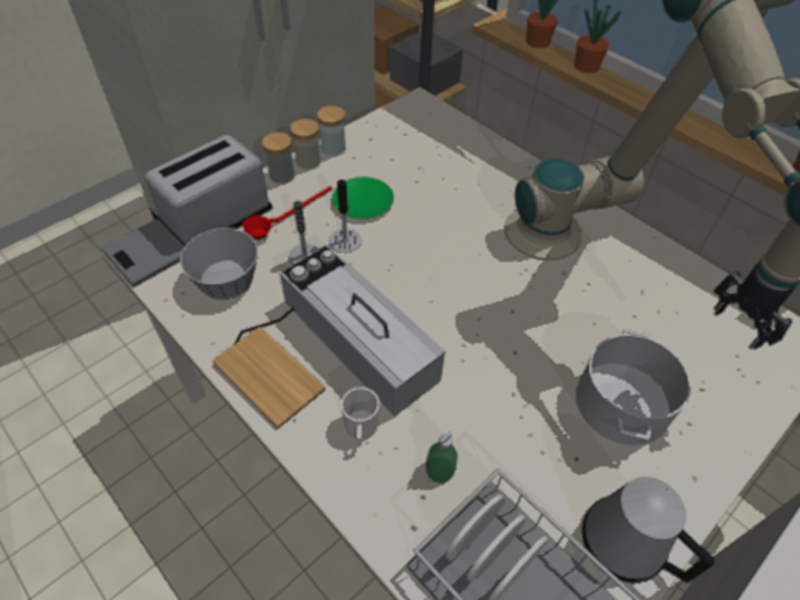

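View pics/top0.png

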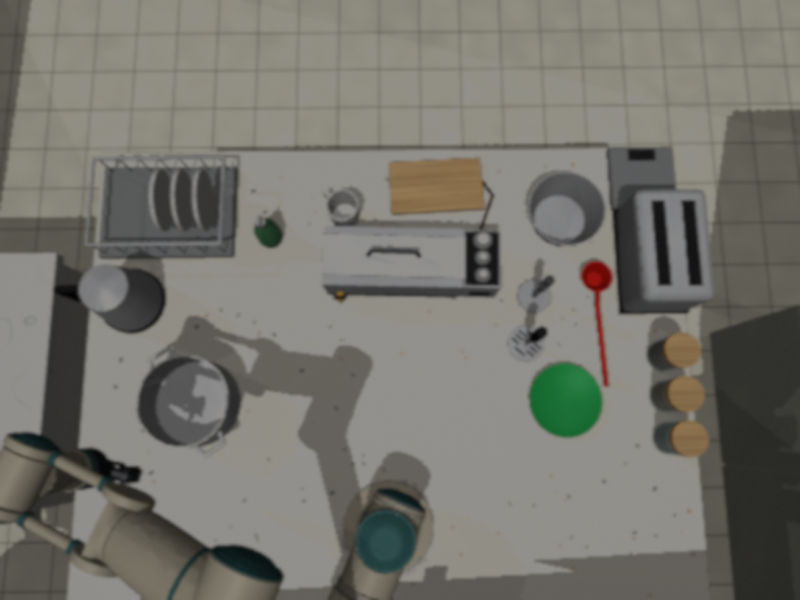

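The scene and top views show the steriliser at top px ~(323–500, 225–295). Two utensils stand right of it: the pounder (foot ~(533,295)) and the masher (foot ~(525,343)). The pot, plate, ladle, mug and cruet are bystanders.

```bash
cat > h.py <<'E'
import numpy as np,cv2
from workcell import readout,get_image
from scipy.spatial.transform import Rotation as R
def ray(d,u,v):
    T=np.array(d["T"]);r=T[:3,:3]@np.array([(u-d["cx"])/d["fx"],(v-d["cy"])/d["fy"],1]);return T[:3,3],r
def onz(d,u,v,z):
    o,r=ray(d,u,v);return o+r*(z-o[2])/r[2]
def two(d1,p1,d2,p2):
    A=[];b=[]
    for d,p in((d1,p1),(d2,p2)):
        o,r=ray(d,*p);r=r/np.linalg.norm(r);P=np.eye(3)-np.outer(r,r);A.append(P);b.append(P@o)
    return np.linalg.lstsq(np.vstack(A),np.hstack(b),rcond=None)[0]
def proj(d,p):
    T=np.array(d["T"]);c=T[:3,:3].T@(np.array(p)-T[:3,3]);return np.array([d["fx"]*c[0]/c[2]+d["cx"],d["fy"]*c[1]/c[2]+d["cy"]])
def load(f): return dict(np.load(f))
def pose():
    s=readout.get_state();q=s["tcp_rot"];return s["tool_pos"],R.from_quat([q[1],q[2],q[3],q[0]])
def share(p1,R1,p0=None,R0=None):
    "row numbers x,y,z,ax,ay,az to reach world p1,R1"
    if p0 is None:p0,R0=pose()
    return np.round(np.r_[R0.inv().apply(np.array(p1)-p0)/250,(R0.inv()*R1).as_rotvec()/2],3)
def tool(zdir,ydir):
    z=np.array(zdir,float);z/=np.linalg.norm(z);y=np.array(ydir,float);y-=z*(y@z);y/=np.linalg.norm(y)
    return R.from_matrix(np.c_[np.cross(y,z),y,z])
E
python3 - <<'E'
from h import *
t=load("pics/top0.npz");s=load("pics/scene0.npz")
a=cv2.resize(t["pixels"][135:240,195:365,::-1],None,fx=4.7,fy=4.7,interpolation=cv2.INTER_CUBIC)
cv2.imwrite("pics/ctop.png",a)
b=cv2.resize(s["pixels"][110:270,165:295,::-1],None,fx=3.75,fy=3.75,interpolation=cv2.INTER_CUBIC)
cv2.imwrite("pics/cscene.png",b);print(a.shape,b.shape)
E
```

```text
(494, 799, 3) (600, 488, 3)
```

View pics/ctop.png

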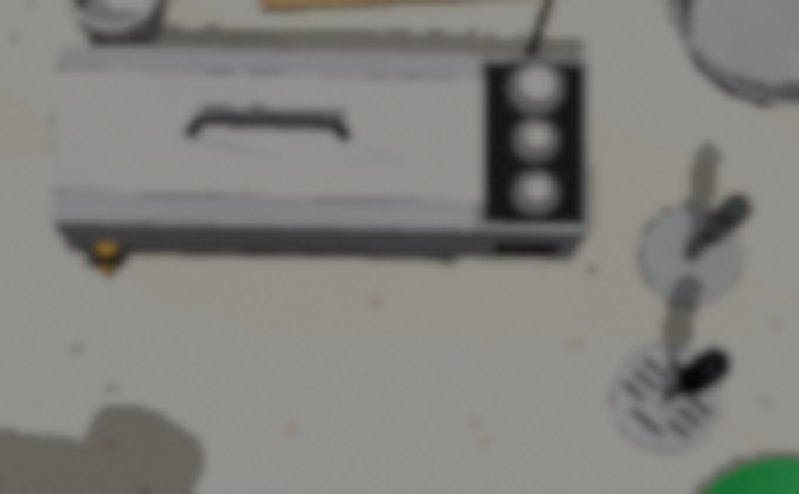

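View pics/cscene.png

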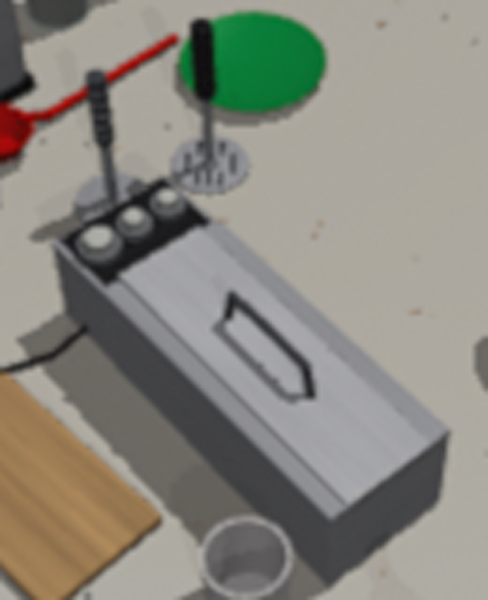

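Run:
```python
from h import *
t=load("pics/top0.npz");s=load("pics/scene0.npz")
T=lambda x,y:((x+.5)/4.7-.5+195,(y+.5)/4.7-.5+135)
S=lambda x,y:((x+.5)/3.75-.5+165,(y+.5)/3.75-.5+110)
np.set_printoptions(precision=1,suppress=True)
for n,a,b,z in[("start",(536,85),(98,240),145),("prog",(537,138),(134,220),145),("power",(537,190),(168,200),145),("NL",(55,224),(448,432),128),("FL",(57,68),(330,515),128),("FR",(583,63),(55,242),127),("bowR",(203,118),(236,293),172),("bowL",(342,118),(312,372),172),("pndfoot",(690,254),(113,202),8),("mashfoot",(666,398),(209,164),4),("pndtop",(742,206),(96,74),195),("mashtop",(718,358),(202,24),210)]:
    print(n,two(t,T(*a),s,S(*b)),onz(t,*T(*a),z),onz(s,*S(*b),z))
```

```text
start [ 662.5 -228.9  141.6] [ 662.6 -229.6  145. ] [ 663.3 -224.9  145. ]
prog [ 619.9 -228.   140. ] [ 620.1 -229.1  145. ] [ 621.3 -222.2  145. ]
power [ 578.3 -226.6  140.2] [ 578.8 -227.8  145. ] [ 579.8 -220.7  145. ]
NL [560.  147.5 120.1] [559.3 145.2 128. ] [563.3 152.2 128. ]
FL [691.5 142.9 116.2] [684.9 145.2 128. ] [699.3 143.9 128. ]
FR [ 686.2 -269.5  122.2] [ 685.3 -269.4  127. ] [ 687.8 -264.9  127. ]
bowR [636.    1.1 237.4] [631.2  28.1 172. ] [621.4 -67.7 172. ]
bowL [619.  -37.6 102.6] [630.2 -77.8 172. ] [630.5  45.5 172. ]
pndfoot [ 553.3 -369.     5.3] [ 554.3 -370.3    8. ] [ 553.5 -364.6    8. ]
mashfoot [ 433.2 -344.9    1.7] [ 434.1 -345.9    4. ] [ 433.8 -341.6    4. ]
pndtop [ 551.6 -371.7  193.7] [ 553.6 -374.   195. ] [ 550.8 -367.1  195. ]
mashtop [ 434.5 -344.   211.1] [ 437.5 -347.6  210. ] [ 431.7 -340.7  210. ]
```

```bash
cat >> h.py <<'E'
DOWN=tool([0,0,-1],[1,-0.02,0])
np.set_printoptions(precision=3,suppress=True)
E
python3 - <<'E'
from h import *
p0,R0=pose();R0c=tool([0,0,-1],[np.sin(.2858),np.cos(.2858),0])
a=np.array([162,552,231.]);b=np.array([560,-60,400.])
for f in(.35,.7,1):
    Rm=R0c*R.from_rotvec(f*(R0c.inv()*DOWN).as_rotvec())
    p=a+f*(b-a)
    print(share(p,Rm),p)
print((R0c.inv()*DOWN).as_rotvec())
E
```

```text
[-0.776 -0.662 -0.238 -0.001  0.     0.228] [301.3  337.8  290.15]
[-1.552 -1.328 -0.473 -0.001  0.     0.457] [440.6 123.6 349.3]
[-2.217 -1.898 -0.675 -0.001  0.     0.653] [560. -60. 400.]
[0.    0.    1.305]
```

Emit:
carry_out --pt "85 -0.2 -0.16 -0.1 0 0 0.06" --pt "85 -0.36 -0.3 -0.2 0 0 0.12" --pt "85 -0.52 -0.44 -0.24 0 0 0.18" --pt "85 -0.66 -0.56 -0.24 0 0 0.21" --pt "85 -0.776 -0.662 -0.24 0 0 0.228" --pt "85 -0.776 -0.662 -0.24 0 0 0.228"

```text
time: 0.85
tool_pos: [302.4, 336.3, 291.1]
tcp_rot: [0.0, 0.364, 0.931, -0.0]
ft_force: [0.6, 0.4, -1.4]
opening: 84.6
```

Run:
```python
from h import *
p0,R0=pose();print(p0,R0.as_matrix())
print(share([440,124,350],R0*R.from_rotvec(.5*(R0.inv()*DOWN).as_rotvec())),share([560,-60,400],DOWN))
```

```text
[302.415 336.252 291.143] [[-0.735  0.679 -0.   ]
 [ 0.679  0.735 -0.001]
 [-0.001 -0.001 -1.   ]]
[-0.98  -0.25  -0.235 -0.     0.     0.211] [-1.833 -0.465 -0.434 -0.     0.     0.423]
```

Emit:
carry_out --pt "60 -0.2 -0.05 -0.05 0 0 0.05" --pt "60 -0.42 -0.1 -0.1 0 0 0.1" --pt "60 -0.64 -0.16 -0.15 0 0 0.15" --pt "60 -0.82 -0.2 -0.2 0 0 0.19" --pt "60 -0.98 -0.25 -0.235 0 0 0.211" --pt "60 -0.98 -0.25 -0.235 0 0 0.211"

```text
time: 1.6
tool_pos: [441.6, 125.5, 350.1]
tcp_rot: [0.0, 0.551, 0.835, 0.0]
ft_force: [-0.3, 0.5, -0.0]
opening: 60.0
```

Run:
```python
from h import *
print(pose()[0],share([560,-60,400],DOWN))
```

```text
[441.61  125.538 350.078] [-0.869  0.144 -0.199  0.     0.     0.212]
```

Emit:
carry_out --pt "60 -0.2 0.03 -0.05 0 0 0.06" --pt "60 -0.4 0.07 -0.1 0 0 0.11" --pt "60 -0.62 0.11 -0.15 0 0 0.16" --pt "60 -0.8 0.14 -0.2 0 0 0.2" --pt "60 -0.869 0.144 -0.2 0 0 0.212" --pt "60 -0.869 0.144 -0.2 0 0 0.212" --pt "60 -0.869 0.144 -0.2 0 0 0.212"

```text
time: 2.48
tool_pos: [558.1, -56.6, 399.7]
tcp_rot: [-0.001, 0.712, 0.702, 0.0]
ft_force: [0.0, 0.5, -0.0]
opening: 59.9
```

Run:
```python
from h import *
print(pose()[0])
d=get_image("wrist"); np.savez("pics/w1.npz",**d);cv2.imwrite("pics/w1.png",cv2.resize(d["pixels"][:,:,::-1],(800,600)))
print(np.array(d["T"]),d["fx"])
```

```text
[558.084 -56.626 399.69 ]
[[  1.     -0.014  -0.005 558.86 ]
 [ -0.015  -0.952  -0.307  21.455]
 [ -0.      0.307  -0.952 543.962]
 [  0.      0.      0.      1.   ]] 272.7328748800865
```

View pics/w1.png

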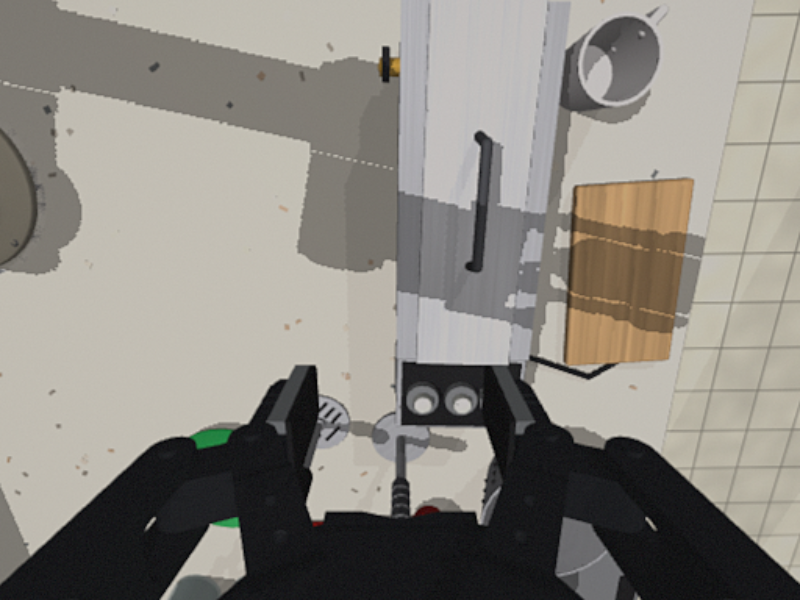

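Run:
```python
from h import *
d=load("pics/w1.npz")
for n,x,y,z in[("barL",485,142,175),("barR",475,265,175),("near1",401,60,128),("near2",398,340,128),("far1",568,20,128),("far2",528,350,128),("covNR",417,362,132),("covFR",514,362,132),("cnear",422,60,132),("cfar",549,20,132),("power",423,404,145),("prog",461,403,145),("panelNL",401,362,127),("panelNR",401,424,127),("mash",324,421,4),("pnd",401,437,8)]:
    print(n,onz(d,(x+.5)/1.5625-.5,(y+.5)/1.5625-.5,z))
t=load("pics/top0.npz");s=load("pics/scene0.npz")
T=lambda x,y:((x+.5)/4.7-.5+195,(y+.5)/4.7-.5+135)
S=lambda x,y:((x+.5)/3.75-.5+165,(y+.5)/3.75-.5+110)
W=lambda x,y:((x+.5)/1.5625-.5,(y+.5)/1.5625-.5)
print("power tw",two(t,T(537,188),d,W(423,404)),"prog",two(t,T(537,137),d,W(461,403)))
```

```text
barL [627.975  34.176 175.   ]
barR [623.878 -68.502 175.   ]
near1 [560.617 103.976 128.   ]
near2 [ 553.766 -160.39   128.   ]
far1 [702.608 132.123 128.   ]
far2 [ 692.426 -173.975  128.   ]
covNR [ 573.698 -184.446  132.   ]
covFR [ 677.28  -185.925  132.   ]
cnear [578.686 102.919 132.   ]
cfar [685.276 131.292 132.   ]
power [ 579.532 -227.705  145.   ]
prog [ 620.154 -227.06   145.   ]
panelNL [ 556.583 -186.698  127.   ]
panelNR [ 555.501 -264.59   127.   ]
mash [ 441.476 -342.245    4.   ]
pnd [ 554.232 -368.552    8.   ]
power tw [ 579.895 -227.646  145.414] prog [ 621.209 -229.369  141.61 ]
```

Wrist view: bow handle from px (485,142) to (475,265), keys at (423,404) and (461,403), box front edge near column 400. Origin is about (626,-17), yaw about -0.028. Next: grasp the bow.

```bash
cat >> h.py <<'E'
O=np.array([626,-17,0.]);YAW=-0.028
RS=R.from_euler("z",YAW)
st=lambda x,y,z:O+RS.apply([x,y,z])
DOWN=tool([0,0,-1],RS.apply([1,0,0]))
E
python3 - <<'E'
from h import *
print(share([626,-17,300],DOWN),share([626,-17,152],DOWN))
E
```

```text
[ 0.162  0.27   0.4   -0.    -0.001  0.007] [ 0.162  0.27   0.992 -0.    -0.001  0.007]
```

Emit:
carry_out --pt "60 0.16 0.27 0.1 0 0 0.007" --pt "60 0.162 0.27 0.3 0 0 0.007" --pt "60 0.162 0.27 0.4 0 0 0.007" --pt "60 0.162 0.27 0.4 0 0 0.007" --pt "60 0.162 0.27 0.4 0 0 0.007"

```text
time: 3.15
tool_pos: [627.4, -18.7, 302.0]
tcp_rot: [0.001, 0.718, 0.696, 0.001]
ft_force: [-0.3, -0.2, 0.2]
opening: 60.2
```

Run:
```python
from h import *
print(pose()[0],share([626,-17,152],DOWN))
```

```text
[627.422 -18.665 301.982] [ 0.007 -0.008  0.6    0.001  0.    -0.001]
```

Emit:
carry_out --force 60 --pt "60 0 0 0.24 0 0 0" --pt "60 0 -0.004 0.46 0 0 0" --pt "60 0 -0.004 0.6 0 0 0" --pt "60 0 -0.004 0.6 0 0 0" --pt "0 0 -0.004 0.6 0 0 0" --pt "0 0 -0.004 0.6 0 0 0" --pt "0 0 -0.004 0.6 0 0 0" --pt "0 0 -0.004 0.6 0 0 0"

```text
time: 4.15
tool_pos: [627.6, -19.4, 152.3]
tcp_rot: [0.002, 0.718, 0.696, 0.001]
ft_force: [-0.8, 0.1, 5.9]
opening: 8.0
```

Emit:
carry_out --pt "0 0 0 -0.08 0 0 0" --pt "0 0 0 -0.2 0 0 0" --pt "0 0 0 -0.2 0 0 0" --pt "0 0 0 -0.2 0 0 0"

```text
time: 4.65
tool_pos: [625.3, -19.1, 198.6]
tcp_rot: [-0.001, 0.718, 0.696, -0.001]
ft_force: [-0.3, 0.2, -4.4]
opening: 7.9
```

Emit:
carry_out --pt "0 0 -0.12 0 0 0 0" --pt "0 0 -0.32 0 0 0 0" --pt "0 0 -0.52 0 0 0 0" --pt "0 0 -0.72 0 0 0 0" --pt "0 0 -0.86 0 0 0 0" --pt "0 0 -0.92 0 0 0 0" --pt "0 0 -0.92 0.1 0 0 0" --pt "0 0 -0.92 0.2 0 0 0"

```text
time: 5.65
tool_pos: [397.4, -12.3, 149.4]
tcp_rot: [0.001, 0.718, 0.696, 0.001]
ft_force: [0.4, -0.7, -3.8]
opening: 8.1
```

Emit:
carry_out --pt "0 0 0 0.15 0 0 0" --pt "0 0 0 0.3 0 0 0" --pt "0 0 0 0.42 0 0 0" --pt "0 0 0 0.47 0 0 0" --pt "0 0 0 0.48 0 0 0" --pt "0 0 0 0.48 0 0 0"

```text
time: 6.4
tool_pos: [397.2, -12.3, 30.0]
tcp_rot: [0.0, 0.718, 0.696, 0.0]
ft_force: [-0.5, -0.1, -3.4]
opening: 8.0
```

Emit:
carry_out --pt "0 0 0 0.015 0 0 0" --pt "0 0 0 0.023 0 0 0" --pt "0 0 0 0.023 0 0 0"

```text
time: 6.78
tool_pos: [397.0, -12.2, 24.9]
tcp_rot: [0.001, 0.718, 0.696, 0.001]
ft_force: [-0.6, 0.0, 2.6]
opening: 7.9
```

Emit:
carry_out --pt "50 0 0 0 0 0 0" --pt "50 0 0 0 0 0 0" --pt "50 0 0 -0.1 0 0 0" --pt "50 0 0 -0.3 0 0 0" --pt "50 0 0 -0.54 0 0 0" --pt "50 0 0 -0.78 0 0 0" --pt "50 0 0 -0.95 0 0 0" --pt "50 0 0 -0.95 0 0 0"

```text
time: 7.78
tool_pos: [398.5, -12.5, 265.2]
tcp_rot: [0.003, 0.718, 0.696, 0.002]
ft_force: [0.8, 0.3, -0.3]
opening: 50.0
```

```bash
cat > plan.py <<'E'
import numpy as np
# T profile in axis coords (b,a); sheet near x<-38, far x>38, z124..128
def pts(r,t,sw,sh,hw):
    P=[]
    for b in np.linspace(-r,r,41):P+=[(b,0),(b,t)]
    for a in np.linspace(0,t,5):P+=[(-r,a),(r,a)]
    for a in np.linspace(t,sh,60):P+=[(-sw,a),(sw,a)]
    for a in np.linspace(sh,135,15):P+=[(-hw,a),(hw,a)]
    for a in np.linspace(135,250,30):P+=[(-45,a),(45,a)]
    return np.array(P)
def clr(P,x,z,th):
    c,s=np.cos(th),np.sin(th)
    X=x+P[:,0]*c-P[:,1]*s; Z=z+P[:,0]*s+P[:,1]*c
    # distance to sheet rects & floor & walls(box below)
    dx=np.maximum(38-np.abs(X),0)
    dx=np.where((np.abs(X)>71)&(X<0),np.maximum(-71-X,0),dx)
    dz=np.maximum(np.maximum(124-Z,Z-128),0)
    d=np.hypot(dx,dz)
    w=np.where(Z<124,66-np.abs(X),99);w=np.where((Z<124)&(np.abs(X)>90),20,w)
    return min(d.min(),w.min(),(Z-30).min()+12)
for name,a in dict(masher=(45,5,6,110,13),pounder=(43,10,7,100,11.5)).items():
    P=pts(*a);print(name)
    ths=np.radians(np.arange(0,61,3));xs=np.arange(-30,31,2.)
    zs=np.r_[np.arange(190,31,-6)]
    best=None;V=[];B=[]
    for k,z in enumerate(zs):
        C=np.array([[clr(P,x,z,t) for x in xs] for t in ths])
        if k==0:V=C;B.append(None)
        else:
            nb=np.full(C.shape,-1.);arg=np.zeros(C.shape+(2,),int)
            for i in range(len(ths)):
                for j in range(len(xs)):
                    sl=V[max(0,i-2):i+3,max(0,j-5):j+6]
                    pen=0.02*(np.abs(np.arange(max(0,i-2),min(len(ths),i+3))-i)[:,None]+np.abs(np.arange(max(0,j-5),min(len(xs),j+6))-j)[None])
                    m=np.unravel_index((sl-pen).argmax(),sl.shape);arg[i,j]=(m[0]+max(0,i-2),m[1]+max(0,j-5));nb[i,j]=min((sl-pen)[m],C[i,j])
            V=nb;B.append(arg)
    i,j=0,len(xs)//2
    print("minclr",V[i,j]);out=[]
    for k in range(len(zs)-1,-1,-1):
        out.append((zs[k],np.degrees(ths[i]),xs[j],clr(P,xs[j],zs[k],ths[i])))
        if k:i,j=B[k][i,j]
    for o in out[::-1]:print("z %d th %.0f x %d clr %.1f"%o)
E
python3 plan.py
python3 - <<'E'
from h import *
for n in("top","scene"):
    d=get_image(n);np.savez(f"pics/{n}1.npz",**d)
t=load("pics/top1.npz")["pixels"];s=load("pics/scene1.npz")["pixels"]
a=cv2.resize(t[125:285,195:400,::-1],None,fx=2.5,fy=2.5);b=cv2.resize(s[60:300,120:300,::-1],(300,400))
c=np.zeros((400,512+300,3),np.uint8);c[:a.shape[0],:a.shape[1]]=a[:400,:512];c[:,512:]=b
cv2.imwrite("pics/v2.png",c[:,:800])
E
```

```text
masher
minclr 8.556537740440866
z 190 th 36 x 30 clr 47.6
z 184 th 42 x 30 clr 43.0
z 178 th 48 x 30 clr 39.4
z 172 th 54 x 26 clr 35.1
z 166 th 60 x 22 clr 32.9
z 160 th 60 x 20 clr 31.2
z 154 th 60 x 18 clr 29.9
z 148 th 60 x 16 clr 29.1
z 142 th 60 x 12 clr 29.3
z 136 th 54 x 10 clr 26.8
z 130 th 48 x 6 clr 23.7
z 124 th 42 x 2 clr 21.1
z 118 th 36 x -4 clr 15.6
z 112 th 30 x -10 clr 10.3
z 106 th 24 x -12 clr 8.8
z 100 th 18 x -12 clr 9.7
z 94 th 12 x -12 clr 8.9
z 88 th 6 x -12 clr 8.7
z 82 th 0 x -12 clr 9.0
z 76 th 0 x -12 clr 9.0
z 70 th 0 x -12 clr 9.0
z 64 th 0 x -12 clr 9.0
z 58 th 0 x -12 clr 9.0
z 52 th 0 x -12 clr 9.0
z 46 th 0 x -8 clr 13.0
z 40 th 0 x -4 clr 17.0
z 34 th 0 x 0 clr 16.0
pounder
minclr 9.774399855558933
z 190 th 33 x 30 clr 50.1
z 184 th 39 x 30 clr 45.1
z 178 th 45 x 30 clr 40.5
z 172 th 51 x 28 clr 35.4
z 166 th 54 x 26 clr 32.0
z 160 th 60 x 22 clr 29.8
z 154 th 60 x 20 clr 27.9
z 148 th 60 x 18 clr 27.1
z 142 th 54 x 18 clr 24.4
z 136 th 48 x 16 clr 21.7
z 130 th 42 x 12 clr 18.9
z 124 th 36 x 6 clr 15.6
z 118 th 30 x -4 clr 12.2
z 112 th 24 x -12 clr 10.2
z 106 th 18 x -12 clr 10.0
z 100 th 18 x -10 clr 10.1
z 94 th 12 x -10 clr 11.9
z 88 th 6 x -10 clr 12.2
z 82 th 0 x -10 clr 13.0
z 76 th 0 x -10 clr 13.0
z 70 th 0 x -10 clr 13.0
z 64 th 0 x -10 clr 13.0
z 58 th 0 x -10 clr 13.0
z 52 th 0 x -10 clr 13.0
z 46 th 0 x -8 clr 15.0
z 40 th 0 x -4 clr 19.0
z 34 th 0 x 0 clr 16.0
```

View pics/v2.png

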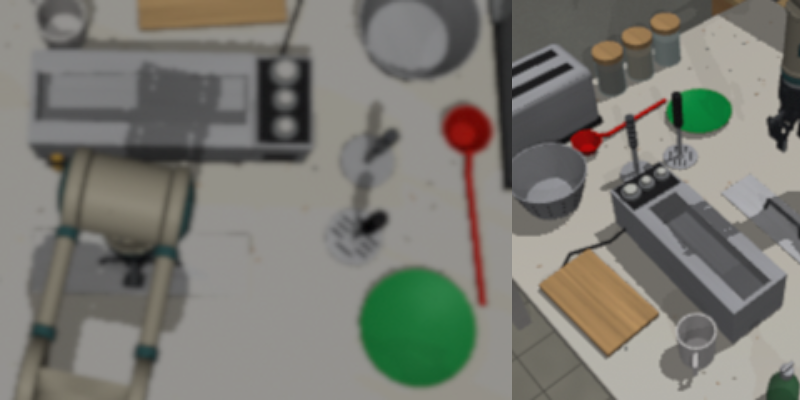

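The picture shows the cover flat in front and the slot open. The pounder foot (~(367,160) in the crop) and masher foot (~(353,234)) have not moved. Next: fetch the pounder.

Emit:
carry_out --pt "80 -0.12 0.08 0 0 0 0" --pt "80 -0.32 0.18 0 0 0 0" --pt "80 -0.52 0.28 0 0 0 0" --pt "80 -0.72 0.38 0 0 0 0" --pt "80 -0.88 0.5 0 0 0 0" --pt "80 -1.0 0.6 0 0 0 0" --pt "80 -1.0 0.6 0 0 0 0"

```text
time: 8.75
tool_pos: [538.9, -268.6, 258.0]
tcp_rot: [-0.002, 0.719, 0.695, -0.001]
ft_force: [-0.4, 1.0, 0.2]
opening: 80.3
```

Run:
```python
from h import *
print(pose()[0],share([553.5,-369,265],DOWN),share([553.5,-369,138],DOWN))
from plan import pts,clr
way=[(215,45,20),(175,45,20),(136,45,9),(124,38,2),(115,30,-6),(106,22,-11),(94,12,-12),(85,3,-12),(70,0,-10),(45,0,-4),(32,0,0)]
for nm,a in dict(masher=(45,5,6,110,13),pounder=(43,10,7,100,11.5)).items():
  P=pts(*a)
  for e in(0,5,-4):print(nm,e,[round(min(clr(P,*(lambda q:(q[2],q[0],np.radians(q[1]+e)))(np.array(w)+(np.array(v)-w)*f)) for f in np.linspace(0,1,8)),1) for w,v in zip(way,way[1:])])
```

```text
[ 538.891 -268.567  258.   ] [-0.4    0.072 -0.029 -0.002 -0.001 -0.003] [-0.401  0.074  0.479 -0.002 -0.001 -0.003]
masher
minclr 8.556537740440866
z 190 th 36 x 30 clr 47.6
z 184 th 42 x 30 clr 43.0
z 178 th 48 x 30 clr 39.4
z 172 th 54 x 26 clr 35.1
z 166 th 60 x 22 clr 32.9
z 160 th 60 x 20 clr 31.2
z 154 th 60 x 18 clr 29.9
z 148 th 60 x 16 clr 29.1
z 142 th 60 x 12 clr 29.3
z 136 th 54 x 10 clr 26.8
z 130 th 48 x 6 clr 23.7
z 124 th 42 x 2 clr 21.1
z 118 th 36 x -4 clr 15.6
z 112 th 30 x -10 clr 10.3
z 106 th 24 x -12 clr 8.8
z 100 th 18 x -12 clr 9.7
z 94 th 12 x -12 clr 8.9
z 88 th 6 x -12 clr 8.7
z 82 th 0 x -12 clr 9.0
z 76 th 0 x -12 clr 9.0
z 70 th 0 x -12 clr 9.0
z 64 th 0 x -12 clr 9.0
z 58 th 0 x -12 clr 9.0
z 52 th 0 x -12 clr 9.0
z 46 th 0 x -8 clr 13.0
z 40 th 0 x -4 clr 17.0
z 34 th 0 x 0 clr 16.0
pounder
minclr 9.774399855558933
z 190 th 33 x 30 clr 50.1
z 184 th 39 x 30 clr 45.1
z 178 th 45 x 30 clr 40.5
z 172 th 51 x 28 clr 35.4
z 166 th 54 x 26 clr 32.0
z 160 th 60 x 22 clr 29.8
z 154 th 60 x 20 clr 27.9
z 148 th 60 x 18 clr 27.1
z 142 th 54 x 18 clr 24.4
z 136
[... 873 characters left out ...]
float64(16.7), np.float64(7.6), np.float64(4.6), np.float64(7.2), np.float64(8.7), np.float64(9.0), np.float64(11.1), np.float64(10.9)]
pounder 0 [np.float64(31.2), np.float64(12.5), np.float64(14.3), np.float64(10.9), np.float64(8.0), np.float64(9.3), np.float64(9.9), np.float64(10.5), np.float64(13.0), np.float64(14.0)]
pounder 5 [np.float64(30.6), np.float64(15.2), np.float64(17.3), np.float64(11.8), np.float64(7.1), np.float64(7.0), np.float64(7.9), np.float64(10.0), np.float64(12.3), np.float64(10.3)]
pounder -4 [np.float64(31.6), np.float64(10.0), np.float64(11.7), np.float64(7.9), np.float64(6.3), np.float64(9.2), np.float64(10.0), np.float64(11.0), np.float64(13.1), np.float64(11.0)]
```

Emit:
carry_out --pt "80 -0.15 0.03 0 0 0 0" --pt "80 -0.32 0.06 0 0 0 0" --pt "80 -0.4 0.073 0 0 0 0" --pt "80 -0.4 0.073 0.1 0 0 0" --pt "80 -0.4 0.073 0.28 0 0 0" --pt "80 -0.4 0.073 0.42 0 0 0" --pt "80 -0.4 0.073 0.478 0 0 0" --pt "80 -0.4 0.073 0.478 0 0 0"

```text
time: 9.75
tool_pos: [553.1, -366.1, 141.4]
tcp_rot: [-0.001, 0.718, 0.696, 0.0]
ft_force: [1.2, -0.0, 0.0]
opening: 80.1
```

Emit:
carry_out --force 90 --pt "40 0 0 0 0 0 0" --pt "10 0 0 0 0 0 0" --pt "10 0 0 0 0 0 0" --pt "10 0 0 0 0 0 0" --pt "10 0 0 0 0 0 0" --pt "10 0 0 -0.03 0 0 0" --pt "10 0 0 -0.08 0 0 0" --pt "10 0 0 -0.08 0 0 0"

```text
time: 10.75
tool_pos: [554.4, -367.7, 163.4]
tcp_rot: [0.001, 0.718, 0.696, 0.0]
ft_force: [-0.2, 0.9, -3.8]
opening: 21.1
```

```bash
sed -i 's/^for name,a in/if __name__=="__main__":\n  for name,a in/' plan.py
cat >> h.py <<'E'
def tp(x,y,z,deg,D):
    t=np.radians(deg);a=RS.apply([-np.sin(t),0,np.cos(t)])
    return st(x,y,z)+a*D,tool(-a,RS.apply([np.cos(t),0,np.sin(t)]))
E
python3 - <<'E'
from h import *
print(pose()[0])
D=142
for w in[(-70,-345,205,0),(0,-200,215,10),(10,-100,215,30),(20,0,215,45),(20,75,215,45),(20,75,175,45)]:
    p,r=tp(*w,D);print(w,p,share(p,r))
E
```

```text
[ 554.447 -367.702  163.377]
(-70, -345, 205, 0) [ 546.369 -359.905  347.   ] [ 0.029 -0.032 -0.735  0.001  0.001 -0.001]
(0, -200, 215, 10) [ 595.752 -216.231  354.843] [ 0.61   0.148 -0.766 -0.086  0.001 -0.001]
(10, -100, 215, 30) [ 562.224 -115.253  337.976] [ 1.009  0.001 -0.7   -0.261  0.001 -0.001]
(20, 0, 215, 45) [545.622 -14.749 315.409] [ 1.409 -0.078 -0.61  -0.392  0.001 -0.001]
(20, 75, 215, 45) [547.722  60.222 315.409] [ 1.709 -0.079 -0.611 -0.392  0.001 -0.001]
(20, 75, 175, 45) [547.722  60.222 275.409] [ 1.709 -0.079 -0.451 -0.392  0.001 -0.001]
```

Emit:
carry_out --pt "10 0 0 -0.15 0 0 0" --pt "10 0 0 -0.35 0 0 0" --pt "10 0 0 -0.55 0 0 0" --pt "10 0.08 0 -0.7 0 0 0" --pt "10 0.24 0.02 -0.75 -0.03 0 0" --pt "10 0.44 0.03 -0.77 -0.08 0 0" --pt "10 0.64 0.03 -0.77 -0.13 0 0" --pt "10 0.84 0.03 -0.76 -0.18 0 0"

```text
time: 11.75
tool_pos: [567.0, -155.9, 352.1]
tcp_rot: [0.129, 0.706, 0.685, 0.126]
ft_force: [1.2, 0.6, -3.6]
opening: 20.7
```

Run:
```python
from h import *
p0,r0=pose();print(p0,r0.as_matrix()[:,2],readout.get_state()["opening"])
D=142
for w in[(15,-60,215,35),(20,0,215,45),(20,75,215,45),(20,75,175,45)]:
    p,r=tp(*w,D);print(w,p,share(p,r))
```

```text
[ 567.012 -155.852  352.137] [ 0.354 -0.011 -0.935] 20.66680023407627
(15, -60, 215, 35) [557.898 -75.116 331.32 ] [ 0.322 -0.073  0.062 -0.124  0.001 -0.002]
(20, 0, 215, 45) [545.622 -14.749 315.409] [ 0.561 -0.149  0.101 -0.212  0.001 -0.002]
(20, 75, 215, 45) [547.722  60.222 315.409] [ 0.861 -0.15   0.101 -0.212  0.001 -0.002]
(20, 75, 175, 45) [547.722  60.222 275.409] [ 0.861 -0.206  0.251 -0.212  0.001 -0.002]
```

Emit:
carry_out --pt "10 0.18 -0.03 0.03 -0.05 0 0" --pt "10 0.36 -0.08 0.07 -0.11 0 0" --pt "10 0.54 -0.13 0.09 -0.17 0 0" --pt "10 0.7 -0.15 0.1 -0.21 0 0" --pt "10 0.82 -0.15 0.1 -0.212 0 0" --pt "10 0.86 -0.15 0.1 -0.212 0 0" --pt "10 0.86 -0.15 0.1 -0.212 0 0" --pt "10 0.86 -0.15 0.1 -0.212 0 0"

```text
time: 12.75
tool_pos: [547.4, 57.9, 314.8]
tcp_rot: [0.274, 0.664, 0.643, 0.265]
ft_force: [-0.2, 0.5, -3.3]
opening: 21.3
```

Run:
```python
from h import *
p0,r0=pose();print(p0,np.degrees(np.arccos(-r0.as_matrix()[2,2])))
for n in("scene","wrist"):
    d=get_image(n);np.savez(f"pics/{n}3.npz",**d)
s=load("pics/scene3.npz")["pixels"];w=load("pics/wrist3.npz")["pixels"]
a=cv2.resize(s[100:270,150:310,::-1],(490,520),interpolation=cv2.INTER_CUBIC);b=cv2.resize(w[:,:,::-1],(310,232))
c=np.zeros((520,800,3),np.uint8);c[:,:490]=a;c[:232,490:]=b;cv2.imwrite("pics/v3.png",c)
d=load("pics/scene3.npz")
q=proj(d,tp(20,75,215,45,0)[0]);print("foot centre exp px crop",(q-[150,100])*[490/160,520/170])
```

```text
[547.393  57.91  314.82 ] 44.79081872132254
foot centre exp px crop [295.235 324.43 ]
```

View pics/v3.png

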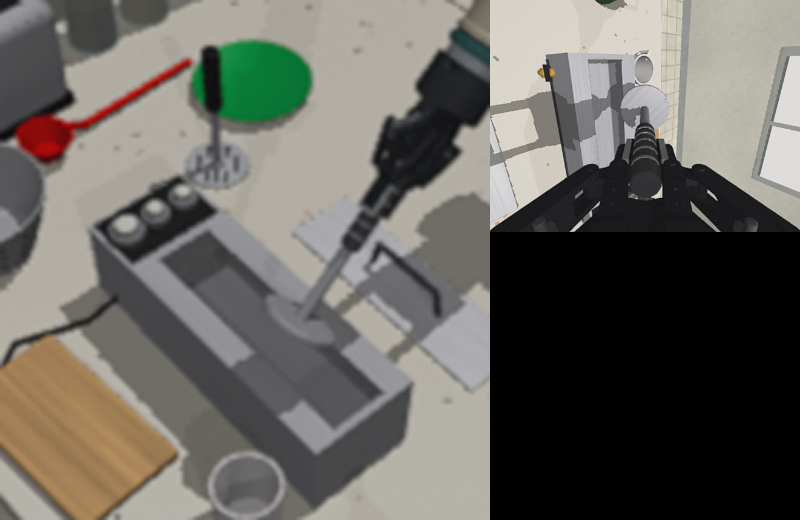

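Scene crop: the pounder is tilted about 45° with its foot centre near (300,320), against an expected (295,324). The grip is straight, so I'll insert it.

Run:
```python
from h import *
D=142;p0,r0=tp(20,75,215,45,D)
p0=pose()[0]
for w in[(20,195,45),(20,175,45),(15,155,45),(9,136,45),(5,130,42),(2,124,38),(-6,115,30),(-11,106,22),(-12,94,12),(-12,85,3),(-10,70,0),(-4,45,0),(0,32,0)]:
    p,r=tp(w[0],75,w[1],w[2],D);print(w,share(p,r,p0,r0),p)
```

```text
(20, 195, 45) [ 0.011 -0.056  0.056  0.     0.     0.   ] [547.722  60.222 295.409]
(20, 175, 45) [ 0.011 -0.113  0.112  0.     0.     0.   ] [547.722  60.222 275.409]
(15, 155, 45) [ 0.011 -0.184  0.155  0.     0.     0.   ] [542.724  60.362 255.409]
(9, 136, 45) [ 0.011 -0.254  0.191  0.     0.     0.   ] [536.726  60.53  236.409]
(5, 130, 42) [ 0.011 -0.253  0.198  0.026  0.    -0.   ] [538.118  60.491 235.527]
(2, 124, 38) [ 0.011 -0.239  0.21   0.061  0.     0.   ] [542.709  60.362 235.898]
(-6, 115, 30) [ 0.011 -0.209  0.228  0.131 -0.     0.   ] [551.13   60.126 237.976]
(-11, 106, 22) [ 0.011 -0.174  0.265  0.201  0.     0.   ] [563.931  59.768 237.66 ]
(-12, 94, 12) [ 0.011 -0.123  0.342  0.288  0.     0.   ] [586.593  59.133 232.897]
(-12, 85, 3) [ 0.011 -0.078  0.422  0.367 -0.     0.   ] [608.676  58.515 226.805]
(-10, 70, 0) [ 0.011 -0.093  0.491  0.393  0.     0.   ] [618.104  58.251 212.   ]
(-4, 45, 0) [ 0.011 -0.147  0.578  0.393  0.     0.   ] [624.101  58.083 187.   ]
(0, 32, 0) [ 0.011 -0.172  0.626  0.393  0.     0.   ] [628.1    57.971 174.   ]
```

Emit:
carry_out --pt "10 0.01 -0.056 0.056 0 0 0" --pt "10 0.01 -0.113 0.112 0 0 0" --pt "10 0.01 -0.15 0.135 0 0 0" --pt "10 0.01 -0.184 0.155 0 0 0" --pt "10 0.01 -0.22 0.173 0 0 0" --pt "10 0.01 -0.25 0.19 0 0 0" --pt "10 0.01 -0.253 0.191 0 0 0" --pt "10 0.01 -0.253 0.191 0 0 0"

```text
time: 13.85
tool_pos: [537.5, 61.1, 237.7]
tcp_rot: [0.275, 0.663, 0.643, 0.266]
ft_force: [0.2, 0.4, -3.8]
opening: 20.9
```

Run:
```python
from h import *
D=142;r0=tp(20,75,215,45,D)[1];p0,r=pose();print(p0,np.degrees((r0.inv()*r).as_rotvec()))
for w in[(5,130,42),(2,124,38),(-2,119.5,34),(-6,115,30),(-11,106,22),(-12,100,17),(-12,94,12),(-12,85,3),(-10,70,0),(-4,45,0),(0,32,0)]:
    p,r=tp(w[0],75,w[1],w[2],D);print(w,share(p,r,p0,r0))
```

```text
[537.464  61.138 237.716] [ 0.015 -0.109  0.12 ]
(5, 130, 42) [-0.003 -0.004  0.008  0.026  0.    -0.   ]
(2, 124, 38) [-0.003  0.01   0.02   0.061  0.     0.   ]
(-2, 119.5, 34) [-0.003  0.025  0.028  0.096  0.     0.   ]
(-6, 115, 30) [-0.003  0.039  0.038  0.131 -0.     0.   ]
(-11, 106, 22) [-0.003  0.075  0.075  0.201  0.     0.   ]
(-12, 100, 17) [-0.003  0.1    0.111  0.244 -0.     0.   ]
(-12, 94, 12) [-0.003  0.125  0.153  0.288  0.     0.   ]
(-12, 85, 3) [-0.003  0.171  0.232  0.367 -0.     0.   ]
(-10, 70, 0) [-0.003  0.155  0.301  0.393  0.     0.   ]
(-4, 45, 0) [-0.003  0.102  0.389  0.393  0.     0.   ]
(0, 32, 0) [-0.003  0.076  0.437  0.393  0.     0.   ]
```

Emit:
carry_out --pt "10 0 -0.004 0.008 0.026 0 0" --pt "10 0 0.01 0.02 0.061 0 0" --pt "10 0 0.025 0.028 0.096 0 0" --pt "10 0 0.039 0.038 0.131 0 0" --pt "10 0 0.058 0.056 0.166 0 0" --pt "10 0 0.075 0.075 0.201 0 0" --pt "10 0 0.1 0.111 0.244 0 0" --pt "10 0 0.125 0.153 0.288 0 0"

```text
time: 14.85
tool_pos: [588.4, 59.6, 233.7]
tcp_rot: [0.075, 0.714, 0.692, 0.073]
ft_force: [0.7, -0.8, -3.5]
opening: 20.9
```

Run:
```python
from h import *
D=142;r0=tp(20,75,215,12,D)[1];p0,r=pose();print(p0,np.degrees((r0.inv()*r).as_rotvec()))
for w in[(-12,94,12),(-12,85,3),(-10,70,0),(-4,45,0),(0,32,0)]:
    p,r=tp(w[0],75,w[1],w[2],D);print(w,share(p,r,p0,r0),p)
```

```text
[588.36   59.574 233.738] [-0.078 -0.026  0.156]
(-12, 94, 12) [-0.002 -0.008  0.002  0.     0.     0.   ] [586.593  59.133 232.897]
(-12, 85, 3) [-0.002  0.074  0.044  0.079 -0.     0.   ] [608.676  58.515 226.805]
(-10, 70, 0) [-0.002  0.098  0.11   0.105  0.     0.   ] [618.104  58.251 212.   ]
(-4, 45, 0) [-0.002  0.101  0.213  0.105  0.     0.   ] [624.101  58.083 187.   ]
(0, 32, 0) [-0.002  0.106  0.267  0.105  0.     0.   ] [628.1    57.971 174.   ]
```

Emit:
carry_out --pt "10 0 0.038 0.02 0.04 0 0" --pt "10 0 0.076 0.044 0.079 0 0" --pt "10 0 0.1 0.11 0.105 0 0" --pt "10 0 0.1 0.16 0.105 0 0" --pt "10 0 0.102 0.213 0.105 0 0" --pt "10 0 0.106 0.25 0.105 0 0" --pt "10 0 0.106 0.262 0.105 0 0" --pt "10 0 0.106 0.262 0.105 0 0"

```text
time: 15.85
tool_pos: [625.7, 58.4, 174.1]
tcp_rot: [-0.0, 0.718, 0.696, -0.0]
ft_force: [-0.9, 0.2, -3.3]
opening: 21.0
```

Emit:
carry_out --pt "10 0 0 0.006 0 0 0" --pt "10 0 0 0.01 0 0 0" --pt "10 0 0 0.01 0 0 0"

```text
time: 16.23
tool_pos: [626.0, 58.4, 173.4]
tcp_rot: [0.0, 0.718, 0.696, 0.0]
ft_force: [-1.7, -0.2, 4.9]
opening: 21.4
```

Emit:
carry_out --pt "30 0 0 -0.006 0 0 0" --pt "60 0 0 -0.006 0 0 0" --pt "80 0 0 -0.006 0 0 0" --pt "80 0 0 -0.1 0 0 0" --pt "80 0 0 -0.3 0 0 0" --pt "80 0 0 -0.5 0 0 0" --pt "80 0 0 -0.5 0 0 0"

```text
time: 17.1
tool_pos: [628.2, 58.3, 301.1]
tcp_rot: [0.003, 0.718, 0.696, 0.003]
ft_force: [0.5, 0.3, -0.1]
opening: 80.1
```

Run:
```python
from h import *
print(pose()[0])
for n in("scene","top"):
    d=get_image(n);np.savez(f"pics/{n}4.npz",**d)
s=load("pics/scene4.npz")["pixels"];w=load("pics/top4.npz")["pixels"]
a=cv2.resize(s[100:270,150:310,::-1],(490,520),interpolation=cv2.INTER_CUBIC);b=cv2.resize(w[165:265,290:390,::-1],(310,310))
c=np.zeros((520,800,3),np.uint8);c[:,:490]=a;c[:310,490:]=b;cv2.imwrite("pics/v4.png",c)
d=load("pics/scene4.npz")
for q in (proj(d,st(0,75,225)),proj(d,st(0,75,40))):print((q-[150,100])*[490/160,520/170])
```

```text
[628.237  58.266 301.12 ]
[309.836 308.685]
[307.443 405.672]
```

View pics/v4.png

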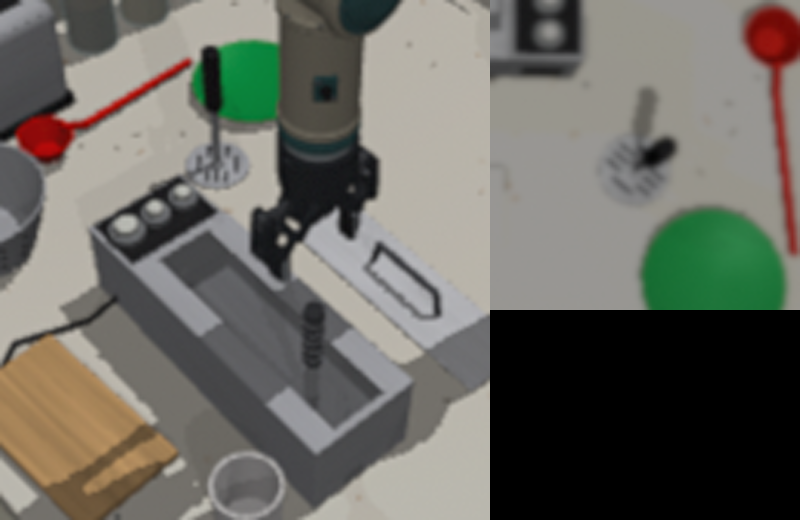

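The pounder stands upright in the tank: handle top at (313,306), expected (310,309). The masher has not moved (foot at crop (634,168)). Next: fetch the masher.

Emit:
carry_out --pt "80 -0.12 -0.06 0 0 0 0" --pt "80 -0.32 -0.16 0 0 0 0" --pt "80 -0.52 -0.28 0 0 0 0" --pt "80 -0.72 -0.4 0 0 0 0" --pt "80 -0.9 -0.5 0 0 0 0" --pt "80 -1.0 -0.58 0 0 0 0" --pt "80 -1.0 -0.58 0 0 0 0"

```text
time: 18.08
tool_pos: [471.2, -188.2, 294.6]
tcp_rot: [-0.002, 0.719, 0.695, -0.001]
ft_force: [0.0, 0.4, -0.1]
opening: 80.1
```

Run:
```python
from h import *
print(pose()[0],share([434,-344,260],DOWN),share([434,-344,150],DOWN))
```

```text
[ 471.183 -188.188  294.582] [-0.628 -0.126  0.138 -0.003 -0.001 -0.003] [-0.629 -0.124  0.578 -0.003 -0.001 -0.003]
```

Emit:
carry_out --pt "80 -0.16 -0.03 0 0 0 0" --pt "80 -0.36 -0.07 0.03 0 0 0" --pt "80 -0.54 -0.11 0.06 0 0 0" --pt "80 -0.62 -0.125 0.1 0 0 0" --pt "80 -0.628 -0.125 0.2 0 0 0" --pt "80 -0.628 -0.125 0.38 0 0 0" --pt "80 -0.628 -0.125 0.54 0 0 0" --pt "80 -0.628 -0.125 0.578 0 0 0"

```text
time: 19.08
tool_pos: [435.8, -340.1, 148.5]
tcp_rot: [-0.005, 0.718, 0.696, -0.0]
ft_force: [0.3, 0.0, -0.2]
opening: 79.9
```

Emit:
carry_out --force 90 --pt "40 0 0 0 0 0 0" --pt "10 0 0 0 0 0 0" --pt "10 0 0 0 0 0 0" --pt "10 0 0 0 0 0 0" --pt "10 0 0 0 0 0 0"

```text
time: 19.7
tool_pos: [436.4, -343.6, 153.5]
tcp_rot: [-0.0, 0.718, 0.696, -0.001]
ft_force: [-3.2, 0.3, 6.1]
opening: 24.0
```

Run:
```python
from h import *
D=152;p0,r0=pose();r0=DOWN
for w in[(-180,-330,205,0),(-60,-200,215,20),(20,-70,215,45)]:
    p,r=tp(*w,D);print(w,p,share(p,r,p0,r0))
```

```text
(-180, -330, 205, 0) [ 436.832 -341.831  357.   ] [ 0.007  0.002 -0.814  0.     0.     0.   ]
(-60, -200, 215, 20) [ 508.458 -213.786  357.833] [ 0.527  0.274 -0.817 -0.175  0.    -0.   ]
(20, -70, 215, 45) [536.594 -84.523 322.48 ] [ 1.047  0.372 -0.676 -0.393  0.    -0.   ]
```

Emit:
carry_out --pt "10 0 0 -0.1 0 0 0" --pt "10 0 0 -0.3 0 0 0" --pt "10 0 0 -0.5 0 0 0" --pt "10 0 0 -0.7 0 0 0" --pt "10 0 0 -0.82 0 0 0" --pt "10 0 0 -0.83 0 0 0" --pt "10 0 0 -0.83 0 0 0"

```text
time: 20.58
tool_pos: [436.8, -342.6, 357.8]
tcp_rot: [-0.002, 0.718, 0.696, -0.001]
ft_force: [0.4, 0.7, -4.1]
opening: 24.4
```

Emit:
carry_out --pt "10 0.12 0.05 0 -0.03 0 0" --pt "10 0.32 0.14 0 -0.09 0 0" --pt "10 0.52 0.22 0.02 -0.16 0 0" --pt "10 0.72 0.3 0.06 -0.24 0 0" --pt "10 0.88 0.34 0.1 -0.32 0 0" --pt "10 1.0 0.372 0.135 -0.393 0 0" --pt "10 1.0 0.372 0.135 -0.393 0 0" --pt "10 1.0 0.372 0.135 -0.393 0 0"

```text
time: 21.58
tool_pos: [537.7, -96.3, 324.6]
tcp_rot: [0.274, 0.664, 0.644, 0.265]
ft_force: [0.0, -0.8, -2.1]
opening: 24.2
```

Run:
```python
from h import *
D=152;p0,r=pose();r0=tp(20,-70,215,45,D)[1];print(p0,np.degrees((r0.inv()*r).as_rotvec()))
for n in("scene",):
    d=get_image(n);np.savez(f"pics/{n}5.npz",**d)
s=load("pics/scene5.npz")["pixels"]
cv2.imwrite("pics/v5.png",cv2.resize(s[90:270,140:320,::-1],(540,540),interpolation=cv2.INTER_CUBIC))
a=-r.as_matrix()[:,2];q=proj(d,p0-a*D);print((q-[140,90])*3)
for w in[(20,195,45),(20,175,45),(15,155,45),(9,136,45)]:
    p,r=tp(w[0],-70,w[1],w[2],D);print(w,share(p,r,p0,r0),p)
```

```text
[537.662 -96.323 324.586] [ 0.2   -0.125  0.126]
[227.092 262.458]
(20, 195, 45) [ 0.047 -0.066  0.059  0.     0.     0.   ] [536.594 -84.523 302.48 ]
(20, 175, 45) [ 0.047 -0.123  0.115  0.     0.     0.   ] [536.594 -84.523 282.48 ]
(15, 155, 45) [ 0.047 -0.194  0.158  0.     0.     0.   ] [531.596 -84.383 262.48 ]
(9, 136, 45) [ 0.047 -0.264  0.194  0.     0.     0.   ] [525.599 -84.215 243.48 ]
```

View pics/v5.png

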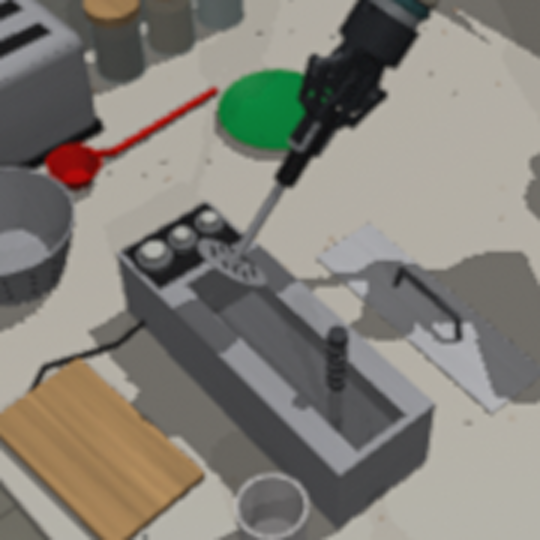

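The masher is tilted straight, with its foot centre at (232,261) against an expected (227,262). The pounder is still upright at (337,350). I'll insert the masher.

Emit:
carry_out --pt "10 0.04 -0.066 0.059 0 0 0" --pt "10 0.047 -0.123 0.115 0 0 0" --pt "10 0.047 -0.16 0.137 0 0 0" --pt "10 0.047 -0.194 0.158 0 0 0" --pt "10 0.047 -0.23 0.176 0 0 0" --pt "10 0.047 -0.264 0.194 0 0 0" --pt "10 0.047 -0.264 0.194 0 0 0" --pt "10 0.047 -0.264 0.194 0 0 0"

```text
time: 22.62
tool_pos: [527.1, -85.2, 245.8]
tcp_rot: [0.275, 0.663, 0.643, 0.266]
ft_force: [0.1, -0.1, -2.8]
opening: 23.9
```

Run:
```python
from h import *
D=152;r0=tp(20,-70,215,45,D)[1];p0,r=pose();print(p0,np.degrees((r0.inv()*r).as_rotvec()))
for w in[(5,130,42),(2,124,38),(-2,119.5,34),(-6,115,30),(-9,110,26),(-11,105,22),(-12,99,17),(-12,93,12)]:
    p,r=tp(w[0],-70,w[1],w[2],D);print(w,share(p,r,p0,r0))
```

```text
[527.103 -85.152 245.837] [-0.018 -0.193  0.108]
(5, 130, 42) [ 0.004 -0.007  0.009  0.026  0.    -0.   ]
(2, 124, 38) [0.004 0.009 0.021 0.061 0.    0.   ]
(-2, 119.5, 34) [0.004 0.027 0.029 0.096 0.    0.   ]
(-6, 115, 30) [ 0.004  0.045  0.04   0.131 -0.     0.   ]
(-9, 110, 26) [0.004 0.062 0.058 0.166 0.    0.   ]
(-11, 105, 22) [0.004 0.082 0.082 0.201 0.    0.   ]
(-12, 99, 17) [ 0.004  0.11   0.119  0.244 -0.     0.   ]
(-12, 93, 12) [0.004 0.139 0.163 0.288 0.    0.   ]
```

Emit:
carry_out --pt "10 0.004 -0.005 0.009 0.026 0 0" --pt "10 0.004 0.009 0.021 0.061 0 0" --pt "10 0.004 0.027 0.029 0.096 0 0" --pt "10 0.004 0.045 0.04 0.131 0 0" --pt "10 0.004 0.062 0.058 0.166 0 0" --pt "10 0.004 0.082 0.082 0.201 0 0" --pt "10 0.004 0.11 0.119 0.244 0 0" --pt "10 0.004 0.139 0.163 0.288 0 0"

```text
time: 23.62
tool_pos: [580.9, -85.0, 241.8]
tcp_rot: [0.075, 0.714, 0.692, 0.072]
ft_force: [-0.0, 0.2, -2.9]
opening: 23.9
```

Run:
```python
from h import *
D=152;r0=tp(20,-70,215,12,D)[1];p0,r=pose();print(p0,np.degrees((r0.inv()*r).as_rotvec()))
for w in[(-12,93,12),(-12,88,7.5),(-12,83,3),(-10,70,0),(-4,45,0),(0,32,0)]:
    p,r=tp(w[0],-70,w[1],w[2],D);print(w,share(p,r,p0,r0),p)
```

```text
[580.899 -84.96  241.828] [ 0.039 -0.084  0.216]
(-12, 93, 12) [-0.003 -0.002  0.     0.     0.     0.   ] [580.455 -85.752 241.678]
(-12, 88, 7.5) [-0.003  0.042  0.022  0.039  0.     0.   ] [592.213 -86.081 238.7  ]
(-12, 83, 3) [-0.003  0.085  0.047  0.079 -0.     0.   ] [604.093 -86.414 234.792]
(-10, 70, 0) [-0.003  0.113  0.105  0.105  0.     0.   ] [614.044 -86.693 222.   ]
(-4, 45, 0) [-0.003  0.116  0.208  0.105  0.     0.   ] [620.042 -86.861 197.   ]
(0, 32, 0) [-0.003  0.121  0.262  0.105  0.     0.   ] [624.04  -86.973 184.   ]
```

Emit:
carry_out --pt "10 0 0.042 0.022 0.039 0 0" --pt "10 0 0.085 0.047 0.079 0 0" --pt "10 0 0.113 0.105 0.105 0 0" --pt "10 0 0.115 0.16 0.105 0 0" --pt "10 0 0.116 0.208 0.105 0 0" --pt "10 0 0.121 0.245 0.105 0 0" --pt "10 0 0.121 0.26 0.105 0 0" --pt "10 0 0.121 0.26 0.105 0 0"

```text
time: 24.62
tool_pos: [622.1, -86.0, 183.5]
tcp_rot: [-0.0, 0.718, 0.696, -0.0]
ft_force: [-0.6, -0.0, -2.8]
opening: 24.1
```

Emit:
carry_out --pt "10 0 0 0.006 0 0 0" --pt "10 0 0 0.01 0 0 0" --pt "10 0 0 0.01 0 0 0"

```text
time: 25.0
tool_pos: [622.1, -86.0, 183.4]
tcp_rot: [0.0, 0.718, 0.696, -0.0]
ft_force: [-4.2, 0.3, 9.2]
opening: 23.9
```

Contact with the floor. Release it and rise.

Emit:
carry_out --pt "30 0 0 -0.008 0 0 0" --pt "60 0 0 -0.008 0 0 0" --pt "80 0 0 -0.008 0 0 0" --pt "80 0 0 -0.1 0 0 0" --pt "80 0 0 -0.3 0 0 0" --pt "80 0 0 -0.5 0 0 0" --pt "80 0 0 -0.5 0 0 0"

```text
time: 25.88
tool_pos: [624.7, -86.5, 310.3]
tcp_rot: [0.004, 0.718, 0.696, 0.002]
ft_force: [0.7, -0.1, -0.6]
opening: 80.1
```

Emit:
carry_out --pt "40 -0.15 -0.05 0 0 0 0" --pt "0 -0.35 -0.11 0 0 0 0" --pt "0 -0.48 -0.17 0 0 0 0" --pt "0 -0.56 -0.2 0 0 0 0" --pt "0 -0.56 -0.2 0 0 0 0" --pt "0 -0.56 -0.2 0 0 0 0"

```text
time: 26.62
tool_pos: [568.5, -223.2, 305.1]
tcp_rot: [-0.001, 0.718, 0.696, -0.0]
ft_force: [-0.0, -1.6, 1.0]
opening: 0.0
```

Run:
```python
from h import *
p0,r=pose();print(p0,readout.get_state()["opening"])
for n in("scene","top"):
    d=get_image(n);np.savez(f"pics/{n}6.npz",**d)
s=load("pics/scene6.npz")["pixels"];w=load("pics/top6.npz")["pixels"]
c=np.zeros((540,800,3),np.uint8);c[:,:500]=cv2.resize(s[90:270,140:307,::-1],(500,540),interpolation=cv2.INTER_CUBIC)
c[:300,500:]=cv2.resize(w[130:230,200:300,::-1],(300,300));cv2.imwrite("pics/v6.png",c)
d=load("pics/scene6.npz")
for q in[(0,-70,240),(0,75,225)]:print((proj(d,st(*q))-[140,90])*3)
print("power",st(-42,-210,145),"prog",st(0,-210,145),"start",st(42,-210,145))
print(share(st(-42,-210,180),DOWN),share(st(-42,-210,150),DOWN))
```

```text
[ 568.535 -223.209  305.149] 0.04717785319780382
[247.651 245.706]
[333.513 332.748]
power [ 578.137 -225.742  145.   ] prog [ 620.121 -226.918  145.   ] start [ 662.104 -228.094  145.   ]
[-0.01   0.039  0.501 -0.001 -0.    -0.001] [-0.01   0.039  0.621 -0.001 -0.    -0.001]
```

View pics/v6.png

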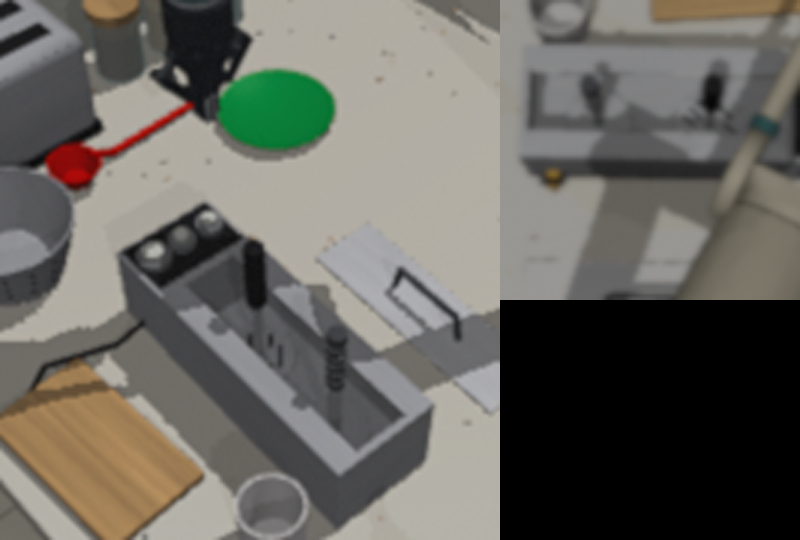

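Both utensils stand upright: masher top at (253,243), pounder top at (337,331), each matching its projection. Now the keys.

Emit:
carry_out --pt "0 -0.01 0.039 0.15 0 0 0" --pt "0 -0.01 0.039 0.35 0 0 0" --pt "0 -0.01 0.039 0.52 0 0 0" --pt "0 -0.01 0.039 0.59 0 0 0" --pt "0 -0.01 0.039 0.59 0 0 0" --pt "0 -0.01 0.039 0.59 0 0 0"

```text
time: 27.48
tool_pos: [578.5, -226.8, 159.1]
tcp_rot: [0.0, 0.718, 0.696, -0.0]
ft_force: [-0.8, 0.2, -0.4]
opening: -0.3
```

Run:
```python
from h import *
p0,r=pose();print(p0,share(st(-42,-210,138),DOWN))
d=get_image("wrist");np.savez("pics/w7.npz",**d);cv2.imwrite("pics/w7.png",d["pixels"][:,:,::-1])
```

```text
[ 578.478 -226.845  159.068] [ 0.004 -0.001  0.084 -0.     0.    -0.001]
```

View pics/w7.png

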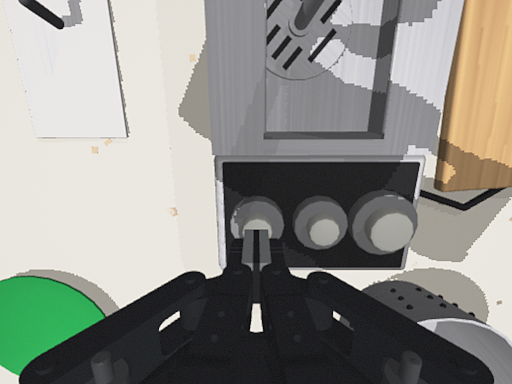

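The fingertips sit over the power key at (256,225); the programme key is at (323,233) and start at (392,230). Pressing power.

Emit:
carry_out --pt "0 0 0 0.05 0 0 0" --pt "0 0 0 0.075 0 0 0" --pt "0 0 0 0.087 0 0 0" --pt "0 0 0 0.087 0 0 0" --pt "0 0 0 0.087 0 0 0"

```text
time: 28.15
tool_pos: [578.8, -227.6, 142.6]
tcp_rot: [0.003, 0.718, 0.696, 0.001]
ft_force: [-5.4, 3.0, 27.1]
opening: -0.1
```

Emit:
carry_out --pt "0 0 0 -0.01 0 0 0" --pt "0 0 0 -0.01 0 0 0" --pt "0 0 0 -0.01 0 0 0"

```text
time: 28.52
tool_pos: [578.8, -227.6, 142.8]
tcp_rot: [0.002, 0.718, 0.696, 0.0]
ft_force: [-2.4, 1.5, 18.2]
opening: -0.2
```

Emit:
carry_out --pt "0 0 0 -0.008 0 0 0" --pt "0 0 0 -0.008 0 0 0" --pt "0 0 0 -0.008 0 0 0"

```text
time: 28.9
tool_pos: [578.7, -227.6, 143.0]
tcp_rot: [0.001, 0.718, 0.696, 0.0]
ft_force: [-0.2, 0.6, 9.0]
opening: 0.1
```

Emit:
carry_out --pt "0 0 0 -0.008 0 0 0" --pt "0 0 0 -0.008 0 0 0" --pt "0 0 0 -0.008 0 0 0"

```text
time: 29.28
tool_pos: [578.6, -227.5, 143.3]
tcp_rot: [0.001, 0.718, 0.696, 0.0]
ft_force: [3.4, -0.3, 4.1]
opening: -0.1
```

Emit:
carry_out --pt "0 0 0 -0.008 0 0 0" --pt "0 0 0 -0.008 0 0 0" --pt "0 0 0 -0.008 0 0 0"

```text
time: 29.65
tool_pos: [577.5, -227.2, 144.6]
tcp_rot: [-0.001, 0.718, 0.696, -0.001]
ft_force: [2.9, -1.2, 4.1]
opening: -0.3
```

Emit:
carry_out --pt "0 0 0 -0.008 0 0 0" --pt "0 0 0 -0.008 0 0 0" --pt "0 0 0 -0.008 0 0 0"

```text
time: 30.02
tool_pos: [577.0, -227.0, 146.4]
tcp_rot: [-0.001, 0.718, 0.696, -0.001]
ft_force: [1.0, -0.9, 2.3]
opening: 0.2
```

Emit:
carry_out --pt "0 0 0 -0.02 0 0 0" --pt "0 0 0 -0.05 0 0 0" --pt "0 0 0 -0.05 0 0 0"

```text
time: 30.4
tool_pos: [577.2, -226.9, 159.6]
tcp_rot: [-0.001, 0.718, 0.696, -0.001]
ft_force: [0.0, -0.6, -0.4]
opening: -0.0
```

Run:
```python
from h import *
p0,r=pose();print(p0,readout.get_state()["ft_force"])
print(share(st(0,-210,160),DOWN))
```

```text
[ 577.17  -226.94   159.602] [ 0.034 -0.631 -0.357]
[ 0.005  0.172 -0.002 -0.001 -0.    -0.001]
```

The force curve follows the spring (4.1, then 2.3, then 0 N) and then bottoms out, so the power press counted. Programme key next.

Emit:
carry_out --pt "0 0.005 0.09 -0.05 0 0 0" --pt "0 0.005 0.172 -0.03 0 0 0" --pt "0 0.005 0.172 0 0 0 0" --pt "0 0.005 0.172 0.04 0 0 0" --pt "0 0.005 0.172 0.065 0 0 0" --pt "0 0.005 0.172 0.074 0 0 0" --pt "0 0.005 0.172 0.074 0 0 0" --pt "0 0.005 0.172 0.074 0 0 0"

```text
time: 31.4
tool_pos: [619.4, -226.8, 143.0]
tcp_rot: [-0.001, 0.718, 0.696, -0.001]
ft_force: [-3.5, 1.5, 11.5]
opening: -0.4
```

Emit:
carry_out --pt "0 0 0 -0.03 0 0 0" --pt "0 0 0 -0.08 0 0 0" --pt "0 0 0 -0.08 0 0 0" --pt "0 0 0 -0.08 0 0 0"

```text
time: 31.9
tool_pos: [620.2, -227.1, 160.2]
tcp_rot: [-0.001, 0.718, 0.696, -0.001]
ft_force: [-0.3, -0.1, 0.1]
opening: -0.1
```

Run:
```python
from h import *
p0,r=pose();print(p0,share(st(42,-210,160),DOWN))
```

```text
[ 620.191 -227.149  160.2  ] [ 0.001  0.168  0.    -0.001 -0.    -0.002]
```

Same bottoming height (143 mm, 11.5 N). Start key next.

Emit:
carry_out --pt "0 0 0.09 -0.05 0 0 0" --pt "0 0 0.168 -0.03 0 0 0" --pt "0 0 0.168 0 0 0 0" --pt "0 0 0.168 0.04 0 0 0" --pt "0 0 0.168 0.065 0 0 0" --pt "0 0 0.168 0.076 0 0 0" --pt "0 0 0.168 0.076 0 0 0" --pt "0 0 0.168 0.076 0 0 0"

```text
time: 32.9
tool_pos: [661.3, -228.2, 143.0]
tcp_rot: [-0.001, 0.718, 0.696, -0.001]
ft_force: [-3.0, 1.7, 6.4]
opening: -0.1
```

Emit:
carry_out --pt "0 0 0 -0.03 0 0 0" --pt "0 0 0 -0.15 0 0 0" --pt "0 0 0 -0.4 0 0 0" --pt "0 0 -0.15 -0.6 0 0 0" --pt "0 0 -0.35 -0.7 0 0 0" --pt "0 0 -0.55 -0.7 0 0 0" --pt "0 0 -0.6 -0.7 0 0 0" --pt "0 0 -0.6 -0.7 0 0 0"

```text
time: 33.9
tool_pos: [512.4, -223.9, 317.1]
tcp_rot: [-0.0, 0.718, 0.696, -0.0]
ft_force: [0.9, 0.1, -0.3]
opening: 0.5
```

Run:
```python
from h import *
p0,r=pose();print(p0)
d=get_image("scene");np.savez("pics/s8.npz",**d);cv2.imwrite("pics/s8.png",cv2.resize(d["pixels"][40:340,80:,::-1],(800,556)))
```

```text
[ 512.435 -223.901  317.13 ]
```

View pics/s8.png

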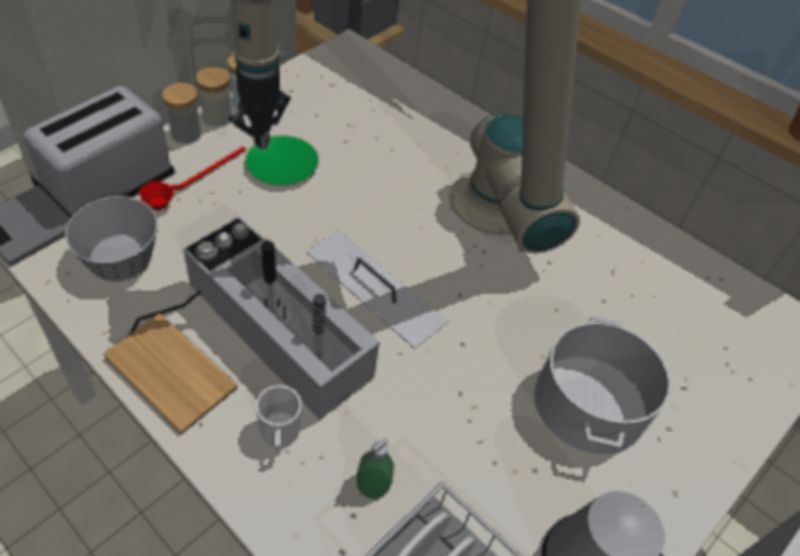

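The final view shows both handles upright in the slot, at (269,262) and (320,312). The cover is flat at (378,290), the bystanders are in place, and there is no third utensil.

```bash
python3 -c "
from workcell import job
print(job.finish_job())"
```

```text
the job is handed in; nothing more can be done
None
```

The job is done and handed in at about 34 s of robot time. No verdict was reported, so success rests on my own checks below.

**What I did**
- I lifted the cover off and laid it flat on the counter in front of the steriliser.
- Two utensils were present, the meat pounder and the masher. I tilted each 45° to pass its foot through the slot and stood it on the tank floor.
- I pressed power, programme and start one at a time.

**Last checks**
- **Utensils:** the last picture shows both handles upright in the slot. After release, the handle tops lay within about 2 image pixels (a few mm) of where they should be.
- **Cover and bystanders:** the cover is flat and let go. The bystanders in view had not visibly moved; I checked by eye and did not measure.
- **Keys:** each key bottomed out at the same height, with 27, 11.5 and 6.4 N on power, programme and start. I never had a direct reading of key travel.
- **One disagreement:** the keys bottomed at a TCP reading of about 143 mm, where I expected 139 mm. On the power key I backed off slowly and the force fell like the spring, so I took this as a tool-height offset.

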